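# Vent the gas outlet and take off its cap of unknown thread hand

## Robot

A 6-joint arm with a two-finger parallel gripper is mounted at the origin on a cart in front of the work surface, level with it; the furniture and walls round the work are solid. World frame = base frame: x ahead of the robot, y to its left, z up, the work surface at z = 0. Lengths are in mm, angles in rad, forces in N, time in s.
With the tool pointing down it reaches from about 400 to 825 mm from the base axis. Payload 7 kg.
Tool frame: the origin (TCP) lies at the very end of the fingers, on their centre line; the grasp point (between the pads) lies manip.grasp_offset behind it (manip.grasp_offset is the distance from the TCP to the grasp point, in mm); z points along the fingers, y is the line along which they close (so a half turn about z gives the same grasp; the last joint's range is limited). The gripper opens to 88 mm and grips with 3 to 60 N. Pads are 19 mm wide; open, the fingers measure 130 mm over their backs; the gripper's body (78 mm by 193 mm) begins 47 mm behind the grasp point.
Start: joints at [-0.832, 0.359, 0.012, 0, -1.224, -0.288], TCP at [294.059, -607.556, 226.561] pointing down, gripper open.
Joint ranges: [-3.07, 3.07], [-1.43, 2.12], [-1.02, 1.25], [-3.03, 1.67], [-3.05, -0], [-3.03, 3.03]. Speed limits (rad/s): [2.39, 2.39, 3.01, 3.14, 3.14, 3.14].

## Interface

Orientations are given as a unit quaternion [w, x, y, z].
In Python, from rig import manip, eyes, telemetry gives the robot as it stands (manip), with the cameras (eyes) and the readings (telemetry).
- The arm moves only by the shell command python3 nudge.py 'ROWS' [OPENING] [FORCE]. ROWS is a JSON list of rows, 1 to 12 of them, each of 4 numbers: dx, dy, dz in mm, then a turn about the tool's z in rad; each row is the pose to reach, as a shift and turn from the pose commanded when the command began, along the tool's axes at that moment; what a row does not reach only later rows make up. A row lasts 1/8 s, in which the tool goes at most 62.5 mm and 0.188 rad, less where a joint would pass 70% of its speed; a pose out of reach is approached as far as the arm can. OPENING is the finger opening in mm, set as the command begins (- or left out keeps the last). The fingers move at their own pace and stop on an object; FORCE is the grip in N (left out, the last holds). Time passes only in rows, so rows that do not move let the fingers close. It prints the time, the measured TCP pose, the force, the opening and the grip force at its end.
- telemetry.observe(): the state, without advancing time (a new reading comes with each control period).
- eyes.capture(name): name is "scene" or "top"; returns the picture (400x640x3 uint8, blue, green, red); there is no depth.
- eyes.camera_model(name): a dict with "fx", "fy", "cx", "cy" (pixels), "origin" and "orientation" of the camera in the world. Camera axes: x right, y down, z forward; pixel columns grow to the right and rows downward; lengths in mm; the calibration is good to about 2 mm. A picture is of the moment at which its call begins. camera_model takes no time and is no camera call.
- manip.finish_job(): hands the job in; it is judged then, once.
The state is a dict: "t": time; "joint_pos": joint angles; "qvel": joint speeds; "joint_torque": joint torques, N m; "ee_pos": TCP position; "tcp_rot": TCP orientation; "ft_force": force on the tool from outside, world axes, zero at the start; "torque": the same for the moment, N m; "opening": finger opening in mm; "gripper_force": force on a finger pad.
Only numpy, scipy, OpenCV 4.12 (cv2) and the standard library are available. Lean on these libraries where they do the work, as an engineer would, in place of code of your own. Each camera call takes 0.05 s, during which the arm holds its last target. There are 200 camera calls.

## Task

The gas outlet block on the bench must be opened for a hose. First press the spring vent plunger fully down to its stop for a moment and let it come back up, then unscrew the round cap from the outlet port beside it: nobody marked whether its thread is right-hand or left-hand, so try it both ways and find which way it loosens. Lift the cap off and finish while still holding it level in the gripper, about a hand's width (8 cm) above its seat; leave the loose bush, bolt and nut nearby where they lie.

Things in the scene. Friction and masses are not known exactly. Their poses are not given: they have to be found in the camera images.
- block: Aluminium gas outlet block, fixed: 150 mm (its y) x 64 (its x) x 45 high, on an 8 mm foot plate 190 mm long. Origin: centre of its underside on the bench, z up. On top: grey vent turret with the plunger on the axis x=0, y=+50 mm (50 mm diameter, top at 69.5 mm); outlet port with the cap on the axis x=0, y=-50 mm. Brass nipple out of its back (+x).
- plunger (a joint): Vent plunger travel straight down, in m: 0 = up (rest), 0.008 = down on its stop. A spring returns it; it takes about 4 N to start and 8 N at the stop.
- plunger_top (a point): Centre of the top of the plunger's black mushroom head (26 mm diameter, flat top 20 mm across), which moves with it; 91.5 mm above the bench at rest.
- port (a point): Centre of the rim of the brass neck under the cap, 64.5 mm above the bench, z up. Thread hand differs from start to start, unseen. The loosening way the cap turns easily, is free to lift straight off after 52 to 72 degrees (aim at 62) and meets a stop at 77; the other way it is on a hard stop within 3 degrees and does not turn (fingers slip on it).
- cap: Loose round black ribbed cap on the outlet port, 48 mm diameter, 38 high, about 60 g, grey disc on its flat top. Origin: centre of its underside (46.5 mm above the bench when seated, top at 84.5), z up. Its upper 20 mm are solid: grip across any diameter. While not unscrewed it cannot be pulled off.
- bush: Bystander: loose grey flanged bush, 41 mm diameter, 33 mm high, origin under its centre.
- bolt_b: Bystander: loose grey bolt lying on the bench, 22 x 68 x 20 mm, origin under its centre.
- nut2: Bystander: loose grey hex nut, 30 x 35 x 15 mm, origin under its centre.

How it is judged (in metres and radians):
On the way, in this order (a step that is already met when the one before it is completed fails the run):
1. the vent plunger is pressed down to its stop (value of joint plunger above 0.007 m), for 0.1 s.
2. the cap is unscrewed and lifted off the neck by the fingers (height (world z) of cap above 0.075 m and contact force between the fingers and cap above 1 N), for 0.2 s.
At the end, for the whole second after the job is handed in: The cap is held still between the fingers, level within 20 degrees, its underside at least 50 mm above where it sat, not touching the block; the plunger is back up (within 2 mm) (height (world z) of cap above 0.0965 m and contact force between the fingers and cap above 1 N and contact force between cap and block below 0.1 N and angle between cap's own z axis and vertical below 0.35 rad and linear speed of cap below 0.03 m/s and value of joint plunger below 0.002 m); the arm keeps its last pose, push and grip.
It fails at once if the bush, bolt or nut is moved by more than 30 mm (distance of any of bush, bolt_b, nut2 from where it was at the start of the episode above 0.03 m).
It also fails if it takes over 58 s, if anything falls off the work surface, if the arm or the gripper's body presses on something with over 40 N, if the wrist force passes 120 N, or if a joint passes its speed limit or range.

## Working session

There is one attempt and no reset: what is moved stays moved. The work goes in short steps, Python scripts to look and compute and a shell command to move; the robot and the scene stay as the last step left them, time stands still between calls to the robot, and variables do not carry over. Pictures are saved under pics/ and viewed, at most 10 in all, crops included, and the job is handed in when it is done.

```bash
ls; mkdir -p pics; python3 - <<'E'
from rig import manip, eyes, telemetry
import cv2
for n in("scene","top"):
    cv2.imwrite(f"pics/{n}1.png",eyes.capture(n)); print(n,eyes.camera_model(n))
print(manip.grasp_offset,telemetry.observe())
E
```

```text
nudge.py
pics
rig.py
scene {'fx': 366.32420821246285, 'fy': 366.32420821246285, 'cx': 320.24161051030467, 'cy': 197.00046909985866, 'origin': array([-62.80743598, 535.96679173, 518.017265  ]), 'orientation': array([ 0.19922044, -0.35990392,  0.79644822, -0.44322751])}
top {'fx': 475.5277037176498, 'fy': 475.5277037176498, 'cx': 326.5373962027904, 'cy': 204.13716481562943, 'origin': array([ 410.75585358,   81.8253194 , 1166.34542065]), 'orientation': array([ 0.01374072, -0.70681247,  0.70702226, -0.01862374])}
18.8 {'t': 0.1, 'joint_pos': array([-8.31894731e-01,  3.59283678e-01,  1.11607859e-02, -2.99462783e-04,
       -1.22410652e+00, -2.88109253e-01]), 'qvel': array([-0.00053791, -0.00095098,  0.0013194 ,  0.00026698,  0.00113587,
        0.00081566]), 'joint_torque': array([-1.24104936e-03, -5.84162879e+01,  2.93751222e+01,  7.01551706e+00,
        1.01434972e-02, -5.65454934e-05]), 'ee_pos': array([ 293.87219419, -607.18747669,  225.74292855]), 'tcp_rot': array([-2.29362309e-04, -2.23442782e-01,  9.74716774e-01,  6.93289818e-04]), 'ft_force': array([-0.51310523,  0.51704183,  0.66902908]), 'torque': array([0.01298434, 0.0169067 , 0.00242895]), 'gripper_force': 0.0, 'opening': 87.95343198620742}
```

View pics/top1.png

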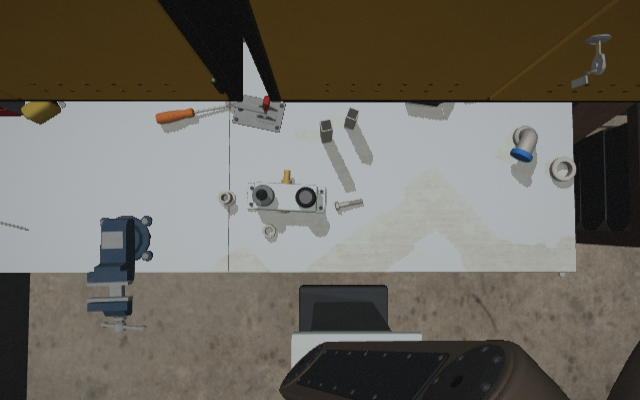

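View pics/scene1.png

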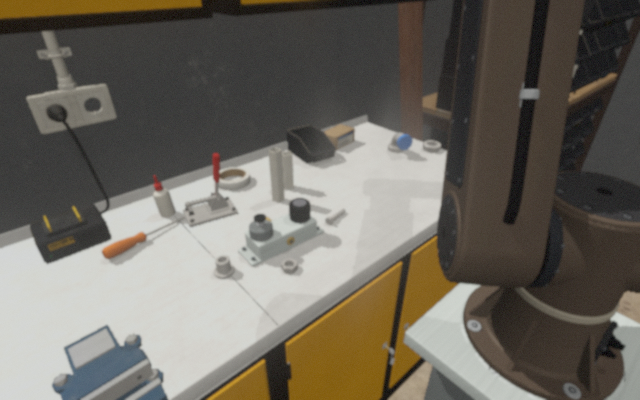

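Top view: block around (287,197), vent turret at (263,195), cap at (306,197), nut (269,231), bush (227,198), bolt (348,204), two tall posts around (326,130) and (351,118). I'll crop for accuracy.

```bash
cat > h.py <<'E'
import numpy as np, cv2
from scipy.spatial.transform import Rotation as R
from rig import manip, eyes, telemetry
def rot(q): return R.from_quat(np.roll(q,-1)).as_matrix()
def ray(n,u,v,z):
    c=eyes.camera_model(n); d=rot(c["orientation"])@[(u-c["cx"])/c["fx"],(v-c["cy"])/c["fy"],1]
    o=c["origin"]; return o+d*(z-o[2])/d[2]
def proj(n,p):
    c=eyes.camera_model(n); q=rot(c["orientation"]).T@(np.array(p,float)-c["origin"])
    return np.array([q[0]/q[2]*c["fx"]+c["cx"],q[1]/q[2]*c["fy"]+c["cy"]])
E
python3 - <<'E'
from h import *
a=cv2.imread("pics/top1.png")[160:245,215:375]; b=cv2.imread("pics/scene1.png")[190:280,210:350]
cv2.imwrite("pics/crop1.png",np.vstack([cv2.resize(a,(560,298),interpolation=2),cv2.resize(b,(466,300),interpolation=2).copy() if 0 else cv2.copyMakeBorder(cv2.resize(b,(466,300),interpolation=2),0,0,0,94,0)]))
for n,u,v,z in(("top",263,195,91.5),("top",306,197,84.5),("scene",260,217,91.5),("scene",299.5,203,84.5),("top",326,125,150),("top",326,140,0),("top",351,125,0)): print(n,ray(n,u,v,z).round(1))
E
```

```text
top [480.7 218.1  91.5]
top [476.6 121.1  84.5]
scene [474.5 223.9  91.5]
scene [471.2 124.3  84.5]
top [628.1  75.9 150. ]
top [622.8  75.    0. ]
top [660.3  13.1   0. ]
```

View pics/crop1.png

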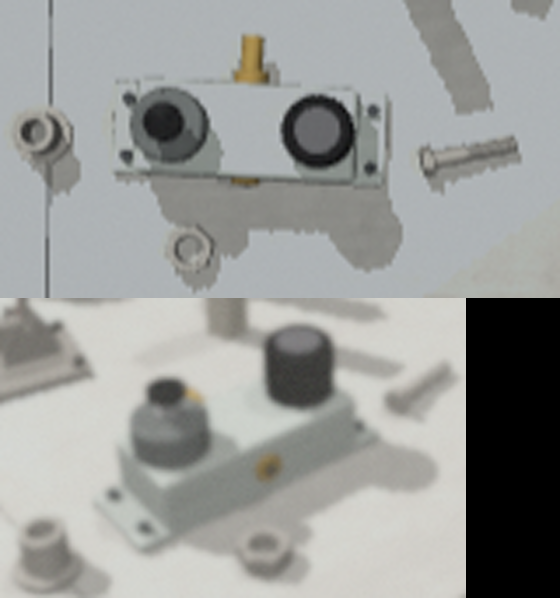

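Crop: plunger head at top pixel (261.3,194.5), cap disc (305.5,196.8); scene: plunger ~(259.3,215.8), cap disc (299.6,202.7). I'll refine by fitting the block pose to these.

```bash
python3 - <<'E'
from h import *
from scipy.optimize import least_squares
def f(p,res=True):
    x,y,a=p; d=50*np.array([-np.sin(a),np.cos(a)])
    P=[x+d[0],y+d[1],91.5]; C=[x-d[0],y-d[1],84.5]
    if not res: return np.round(P,1),np.round(C,1)
    return np.r_[proj("top",P)-[261.3,194.5],proj("top",C)-[305.5,196.8],proj("scene",P)-[259.3,215.8],proj("scene",C)-[299.6,202.7]]
s=least_squares(f,[478,170,0]); print(s.x,s.fun.round(1),f(s.x,False))
for n,u,v,z in(("top",261.3,194.5,91.5),("top",305.5,196.8,84.5),("scene",259.3,215.8,91.5),("scene",299.6,202.7,84.5)): print(n,ray(n,u,v,z).round(1))
o=telemetry.observe(); print(rot(o["tcp_rot"]).round(3))
E
python3 nudge.py '[[-60,75,0,0],[-120,150,0,0],[-160,200,0,0],[-200,250,0,0],[-240,300,0,0],[-280,350,0,0],[-320,400,0,0],[-360,450,0,0],[-400,500,0,0],[-440,550,0,0],[-480,600,0,0],[-530,664,0,0]]' 0 20
```

```text
t: 1.6
ee_pos: [460.1, 126.0, 226.7]
tcp_rot: [0.0, -0.224, 0.975, 0.0]
ft_force: [1.5, -0.2, 0.4]
opening: 0.5
gripper_force: 0.0
```

```bash
python3 nudge.py '[[0,0,0,0],[0,0,0,0],[0,0,0,0]]'; python3 - <<'E'
from h import *
o=telemetry.observe();M=rot(o["tcp_rot"]);print(o["joint_pos"],M.T@(np.array([481,222,100])-o["ee_pos"]))
E
```

```text
t: 1.98
ee_pos: [459.9, 122.8, 226.5]
tcp_rot: [-0.0, -0.223, 0.975, -0.0]
ft_force: [-0.7, -0.2, 0.0]
opening: 0.3
gripper_force: 0.0
[ 6.75503229e-01  2.58404988e-02 -4.09839895e-01 -1.05426064e-04
 -1.13540425e+00 -1.79655813e+00] [-62.12688363  80.17951012 126.4714845 ]
```

```bash
python3 nudge.py '[[-30,40,20,0],[-62,80,50,0],[-62,80,90,0],[-62,80,122,0],[-62,80,122,0],[-62,80,122,0]]'; python3 - <<'E'
from h import *
for n in("scene","top"):
    a=eyes.capture(n); a=a[190:280,210:350] if n=="scene" else a[160:245,215:375]
    cv2.imwrite(f"pics/{n}2.png",cv2.resize(a,None,fx=4,fy=4,interpolation=2))
o=telemetry.observe();print(o["ee_pos"],proj("scene",o["ee_pos"]))
E
```

```text
t: 2.72
ee_pos: [482.1, 222.6, 106.0]
tcp_rot: [0.001, -0.223, 0.975, 0.0]
ft_force: [0.5, -0.2, 0.2]
opening: 0.3
gripper_force: 0.0
[482.21613307 223.05724148 106.3886584 ] [257.57071011 209.14401392]
```

View pics/scene2.png

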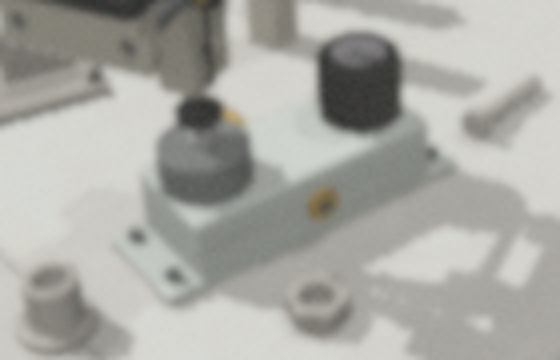

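The fingertips (~(195,88) in the crop) sit just over the plunger head (200,105): aligned. Press.

```bash
python3 nudge.py '[[0,0,8,0],[0,0,14,0],[0,0,18,0],[0,0,21,0],[0,0,23,0],[0,0,23,0],[0,0,23,0]]'
```

```text
t: 3.7
ee_pos: [481.5, 223.0, 83.6]
tcp_rot: [0.001, -0.224, 0.975, -0.0]
ft_force: [-7.3, -2.6, 22.7]
opening: 0.4
gripper_force: 11.4
```

At the stop (22.7 N, z 83.6). Hold briefly, then rise.

```bash
python3 nudge.py '[[0,0,0,0],[0,0,0,0],[0,0,-15,0],[0,0,-40,0],[0,0,-70,-0.15],[0,0,-70,-0.3],[0,0,-70,-0.45],[0,0,-70,-0.6],[0,0,-70,-0.75],[0,0,-70,-0.9],[0,0,-70,-1.05],[0,0,-70,-1.2]]' 88; python3 nudge.py '[[0,0,0,-0.15],[0,0,0,-0.3],[0,0,0,-0.3],[0,0,0,-0.3]]'; python3 - <<'E'
from h import *
o=telemetry.observe();M=rot(o["tcp_rot"]);print(o["joint_pos"],M.T@(np.array([475.5,122.2,56.5])-o["ee_pos"]),M.round(2))
E
```

```text
t: 5.2
ee_pos: [480.9, 222.5, 151.2]
tcp_rot: [0.0, 0.736, -0.676, -0.0]
ft_force: [-0.4, -0.6, -0.5]
opening: 87.8
gripper_force: 0.0
t: 5.7
ee_pos: [481.1, 222.7, 151.4]
tcp_rot: [0.0, 0.827, -0.562, -0.0]
ft_force: [-0.5, -0.7, -0.2]
opening: 87.4
gripper_force: 0.0
[ 8.03684749e-01  1.85556915e-01 -4.11416637e-01 -5.21270148e-05
 -9.74248198e-01 -4.26958860e-01] [91.38397032 42.14034988 94.94402778] [[ 0.37 -0.93 -0.  ]
 [-0.93 -0.37 -0.  ]
 [ 0.    0.   -1.  ]]
```

```bash
python3 nudge.py '[[45,20,0,0],[91,42,0,0],[91,42,0,0],[91,42,30,0],[91,42,60,0],[91,42,80,0],[91,42,90,0],[91,42,94.5,0],[91,42,94.5,0],[91,42,94.5,0]]'; python3 - <<'E'
from h import *
a=eyes.capture("scene"); b=eyes.capture("top")
cv2.imwrite("pics/s3.png",np.hstack([cv2.resize(a[170:270,220:360],(392,280)),cv2.resize(b[150:250,235:375],(392,280))]))
E
```

```text
t: 6.95
ee_pos: [476.4, 123.1, 57.7]
tcp_rot: [-0.001, 0.828, -0.561, 0.0]
ft_force: [0.6, -0.4, -0.1]
opening: 87.7
gripper_force: 0.0
```

View pics/s3.png

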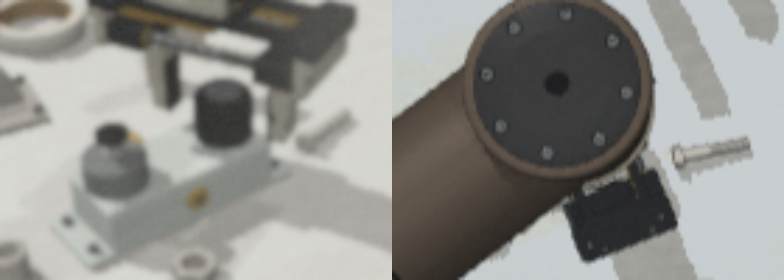

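Cap (scene crop (222,112)) stands between the fingers at (165,75) and (280,110); plunger is back up, bystanders undisturbed. Close.

```bash
python3 nudge.py '[[0,0,0,0],[0,0,0,0],[0,0,0,0],[0,0,0,0],[0,0,0,0],[0,0,0,0],[0,0,0,0],[0,0,0,0]]' 40 25;  python3 -c "
from h import *
o=telemetry.observe();print(o['torque'],o['joint_torque'][5],o['opening'],o['gripper_force'])"; python3 nudge.py '[[0,0,0,0.1],[0,0,0,0.2],[0,0,0,0.2]]';  python3 -c "
from h import *
o=telemetry.observe();print(o['torque'],o['joint_torque'][5],o['joint_pos'])"
```

```text
t: 8.05
ee_pos: [476.0, 122.8, 57.1]
tcp_rot: [-0.0, 0.828, -0.561, 0.0]
ft_force: [0.7, -0.2, 0.8]
opening: 47.4
gripper_force: 25.0
[ 0.13412075 -0.01785831 -0.01707666] 0.004712005174951628 47.38256070274406 24.99993145465851
t: 8.43
ee_pos: [475.9, 122.6, 57.0]
tcp_rot: [0.0, 0.768, -0.64, -0.0]
ft_force: [-0.2, -0.1, -0.1]
opening: 47.5
gripper_force: 25.0
[-0.07504477  0.1912789   0.03405801] -0.8531962148845196 [ 6.53207480e-01  2.44415995e-01 -6.02764790e-01 -2.86472297e-05
 -7.23862440e-01 -4.72526211e-01]
```

```bash
R() { python3 -c "
from h import *
o=telemetry.observe();print(o['torque'].round(3),o['joint_torque'][5],o['joint_pos'][5])"; }; python3 nudge.py '[[0,0,0,-0.1],[0,0,0,-0.1]]'|grep -E "t:|opening"; R; python3 nudge.py '[[0,0,0,-0.1],[0,0,0,-0.1]]'|grep t:; R;  python3 nudge.py '[[0,0,0,-0.1],[0,0,0,-0.1]]'|grep t:; R;  python3 nudge.py '[[0,0,0,-0.1],[0,0,0,-0.1]]'|grep -E "t:|tcp"; R
```

```text
t: 8.68
tcp_rot: [0.0, 0.799, -0.601, -0.0]
opening: 47.4
[-0.04   0.154 -0.026] 0.8343484997749329 -0.3717440138294368
t: 8.93
tcp_rot: [-0.0, 0.828, -0.561, 0.0]
[ 0.11  -0.019 -0.043] 0.8175933547317982 -0.2744766196358257
t: 9.18
tcp_rot: [-0.001, 0.854, -0.52, 0.0]
[ 0.317 -0.841 -0.291] 1.0414011776447296 -0.1762600810144026
t: 9.43
tcp_rot: [-0.0, 0.879, -0.477, 0.0]
[ 0.072 -1.278 -0.736] 1.48166935890913 -0.0773795540899101
```

Turning + is free (≈0.03 Nm); − builds up to a stop (0.74 Nm). So + loosens. Some slip is possible, so regrip here with the cap on its tight stop, then turn +1.1.

```bash
R() { python3 -c "
from h import *
o=telemetry.observe();print(o['torque'].round(3),o['joint_torque'][5],o['joint_pos'][5])"; }; python3 nudge.py '[[0,0,0,0],[0,0,0,0],[0,0,0,0]]' 60; python3 nudge.py '[[0,0,0,0],[0,0,0,0],[0,0,0,0],[0,0,0,0],[0,0,0,0]]' 40 25; R; python3 nudge.py '[[0,0,0,0.15],[0,0,0,0.3],[0,0,0,0.45],[0,0,0,0.6]]';R;python3 nudge.py '[[0,0,0,0.15],[0,0,0,0.3],[0,0,0,0.4],[0,0,0,0.5],[0,0,0,0.5]]';R
```

```text
t: 9.8
ee_pos: [475.6, 122.6, 57.0]
tcp_rot: [0.0, 0.88, -0.476, -0.0]
ft_force: [0.4, -0.5, 0.5]
opening: 60.0
gripper_force: 0.0
t: 10.42
ee_pos: [476.1, 122.8, 57.1]
tcp_rot: [-0.0, 0.88, -0.475, 0.0]
ft_force: [0.6, 0.0, -0.0]
opening: 48.0
gripper_force: 25.0
[ 0.219 -0.089  0.055] 0.011123322474304587 -0.07323843415204667
t: 10.92
ee_pos: [475.9, 122.6, 57.1]
tcp_rot: [-0.0, -0.698, 0.716, -0.0]
ft_force: [-0.1, -0.1, 0.7]
opening: 47.3
gripper_force: 25.0
[0.077 0.017 0.013] 1.9683460146188736 -0.6781300894193791
t: 11.55
ee_pos: [476.4, 122.9, 57.2]
tcp_rot: [0.0, -0.502, 0.865, -0.0]
ft_force: [1.7, 0.0, 0.0]
opening: 47.1
gripper_force: 25.0
[-0.003 -0.897  0.004] -0.859860498458147 -1.1725283523312582
```

Free turn of ~1.1 rad. Lift gently and check force.

```bash
python3 nudge.py '[[0,0,-2,0],[0,0,-5,0],[0,0,-5,0]]'
```

```text
t: 11.92
ee_pos: [476.3, 122.8, 62.5]
tcp_rot: [0.0, -0.502, 0.865, -0.0]
ft_force: [2.7, -1.6, 0.8]
opening: 47.3
gripper_force: 25.0
```

```bash
python3 nudge.py '[[0,0,-8,0],[0,0,-18,0],[0,0,-30,0],[0,0,-45,0],[0,0,-60,0],[0,0,-70,0],[0,0,-75,0],[0,0,-75,0],[0,0,-75,0],[0,0,-75,0],[0,0,-75,0]]'; python3 - <<'E'
from h import *
a=eyes.capture("scene")[130:270,180:380]
cv2.imwrite("pics/s4.png",cv2.resize(a,None,fx=3,fy=3,interpolation=2))
E
```

```text
t: 13.3
ee_pos: [475.8, 122.6, 136.7]
tcp_rot: [-0.0, -0.502, 0.865, -0.0]
ft_force: [0.8, 0.5, -1.4]
opening: 47.5
gripper_force: 25.0
```

View pics/s4.png

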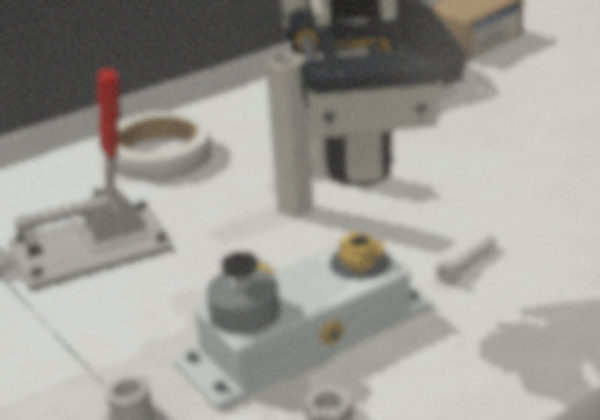

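The brass neck is bare at (360,250). The cap is held level in the gripper at (358,155), the plunger is up at (240,265), and the bush, bolt and nut are in place. Handing in.

```bash
python3 -c "
from rig import manip, eyes, telemetry
print(manip.finish_job())"
```

```text
the job is handed in; nothing more can be done
None
```

I pressed the vent plunger to its stop and it sprang back up, then unscrewed the cap (it loosened with a positive turn about the downward tool axis, i.e. clockwise seen from above, so a left-hand thread) and lifted it about 80 mm; it was still held level when I handed the job in at about 13 s, bush, bolt and nut apparently unmoved in the last picture, and no verdict was returned.

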